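# Isolate the display-lamp supply and offer up its cover plate

### The job

The supply box of the display lamps is to be closed: first throw its isolator lever into the marked notch, the one between the two upstanding pins. Then lift the loose cover plate by its grip bar and hold it level, hovering about 15 mm above the box without touching it, right way round with each of its four holes over its threaded boss, so that a colleague can slip the gasket in and start the screws; finish while still holding it there. Leave the other things on the table where they are.

Things in the scene. Friction and masses are not known exactly. Their poses are not given: they have to be found in the camera images.
- isolator (a joint): Isolator lever of the lamp supply box, radians: 0 upright, positive leans to the box's +x, stops at -0.8 and 0.8. The marked notch (between two upstanding steel pins) is at 0.45, its width lets the stem stand 0.12 to either side; unmarked notches are at 0 and -0.45. Starts between -0.75 and -0.1. Dry friction (about 2 N at the knob) holds the lever wherever it is left; it does not snap into the notch by itself.
- lever_knob (a point): Centre of the lever's black knob, a cylinder 22 mm in diameter and 32 mm long along the stem (88 mm from the pivot). z runs along the stem away from the pivot. A 3 mm steel quadrant with the notches stands beside the 8 mm stem on the box's +y side, within 11 mm of the stem's centre plane and 64 mm of the pivot.
- lever_pivot (a point): The lever's pivot, fixed to the box, 32 mm above the table; axes those of the box; the lever turns about y in the x-z plane.
- rim_centre (a point): Centre of the open top of the lamp supply box, in the plane of its rim and bosses, 58 mm above the table. The grey box is fixed, 120 mm along its x, 160 mm along its y, z up; the lever housing (100 x 50 x 30 mm high) adjoins its +y side, with the lever pivot 110 mm to +y of the box centre.
- cover_grip (a point): Centre of the grip bar of the loose cover plate, 35 mm above the plate's underside and over its centre. Bar: 12 mm wide along x, 90 mm long along y, 14 mm high, on a post at either end. Axes are those of the plate: x short side, y long side, z up. Aluminium plate 120 x 160 x 4 mm, about 0.3 kg, lying flat on the table with the bar up. It fits the box one way round only: with the axes of the plate along those of the box.
- boss0 (a point): Top of the far left aluminium boss (20 mm diameter, 6 mm threaded hole) of the box, level with the rim, at x 46, y 64 mm from the box centre; axes those of the box. The far (+x) pair is set wider apart than the near pair.
- hole0 (a point): Centre, at the underside of the plate, of the far left 12 mm hole of the cover, which belongs over boss0; at x 46, y 64 mm from the plate's centre.
- boss1 (a point): Top of the far right aluminium boss (20 mm diameter, 6 mm threaded hole) of the box, level with the rim, at x 46, y -64 mm from the box centre; axes those of the box.
- hole1 (a point): Centre, at the underside of the plate, of the far right 12 mm hole of the cover, which belongs over boss1; at x 46, y -64 mm from the plate's centre.
- boss2 (a point): Top of the near left aluminium boss (20 mm diameter, 6 mm threaded hole) of the box, level with the rim, at x -46, y 34 mm from the box centre; axes those of the box.
- hole2 (a point): Centre, at the underside of the plate, of the near left 12 mm hole of the cover, which belongs over boss2; at x -46, y 34 mm from the plate's centre.
- boss3 (a point): Top of the near right aluminium boss (20 mm diameter, 6 mm threaded hole) of the box, level with the rim, at x -46, y -34 mm from the box centre; axes those of the box.
- hole3 (a point): Centre, at the underside of the plate, of the near right 12 mm hole of the cover, which belongs over boss3; at x -46, y -34 mm from the plate's centre.
- cover: The cover plate itself; origin at the centre of its underside, axes as for cover_grip.
- supply: The lamp supply box itself; origin on the table under the box centre, axes as for rim_centre.
- dish: White screw dish, 60 mm wide, 22 high, between plate and box; origin at its underside. Bystander.
- candle: Amber candle jar, 68 mm wide, 75 high; origin at its underside. Bystander.
- driver: Screwdriver 170 mm long, lying on the table between plate and box, handle towards the robot; origin on the table under it. Bystander.
- giftbox: Black gift box 70 x 90 x 35 mm; origin at its underside. Bystander.
- mug: Blue mug, 72 mm wide, 65 high; origin at its underside. Bystander.
- bird: Turned wooden ornament, 64 mm wide, 80 high; origin at its underside. Bystander.
- plant: Small plant in a terracotta pot, 84 mm wide, 115 high; origin at its underside. Bystander.
Mind the look-alikes: they are no part of the job. Leave any orange look-alike of the cover alone.

How it is judged (in metres and radians):
On the way, in this order (a step that is already met when the one before it is completed fails the run):
1. the lever stands still in the marked notch (value of joint isolator between 0.33 and 0.57 rad and velocity of joint isolator between -0.1 and 0.1 rad/s), for 0.3 s.
2. the cover plate is lifted off the table in the fingers (height (world z) of cover_grip above 0.065 m and contact force between cover and the fingers above 1 N), for 0.2 s.
At the end, for the whole second after the job is handed in: The lever is in the marked notch (0.45 within 0.12 rad). The cover is held in the fingers, touching no part of the box, within 0.12 rad of level, each hole's centre within 6 mm sideways of its boss's centre and the underside 5 to 28 mm above each boss (value of joint isolator between 0.33 and 0.57 rad and horizontal distance between hole0 and boss0 below 0.006 m and z of hole0 in the frame of boss0 between 0.005 and 0.028 m and horizontal distance between hole1 and boss1 below 0.006 m and z of hole1 in the frame of boss1 between 0.005 and 0.028 m and horizontal distance between hole2 and boss2 below 0.006 m and z of hole2 in the frame of boss2 between 0.005 and 0.028 m and horizontal distance between hole3 and boss3 below 0.006 m and z of hole3 in the frame of boss3 between 0.005 and 0.028 m and angle between cover_grip's own z axis and vertical below 0.12 rad and contact force between cover and supply below 0.1 N and contact force between cover and the fingers above 1 N); the arm keeps its last pose, push and grip.
It fails at once if a bystander is moved more than 30 mm (distance of any of dish, candle, driver, giftbox, mug, bird, plant from where it was at the start of the episode above 0.03 m).
It also fails if it takes over 58 s, if anything falls off the work surface, if the arm or the gripper's body presses on something with over 40 N, if the wrist force passes 120 N, or if a joint passes its speed limit or range.

### The arm

A 7-joint arm with a two-finger parallel gripper is mounted at the origin on the work surface. World frame = base frame: x ahead of the robot, y to its left, z up, the work surface at z = 0. Lengths are in mm, angles in rad, forces in N, time in s.
With the tool pointing down it reaches from about 400 to 925 mm from the base axis. Payload 4.1 kg.
Tool frame: the origin (TCP) lies between the finger pads; the fingertips stand 19 mm ahead of it and the grasp point (between the pads) is the TCP; z points along the fingers, y is the line along which they close (so a half turn about z gives the same grasp; the last joint's range is limited). The gripper opens to 85 mm and grips with 20 to 120 N. Pads are 22 mm wide; open, the fingers measure 114 mm over their backs; the gripper's body (76 mm by 85 mm) begins 54 mm behind the grasp point. The pads swing forward as they close: fully open they stand 13 mm farther back than shut.
Start: joints at [-1.287, 0.398, 0.045, 1.537, -0.019, 1.207, -0.051], TCP at [242.77, 602.999, 217.147] pointing down, gripper open.
Joint ranges: [-2.82, 2.82], [-0.49, 2.23], [-1.37, 1.46], [0, 2.46], [-1.36, 4.5], [0.23, 2], [-2.94, 2.94]. Speed limits (rad/s): [2.57, 2.57, 3.14, 3.14, 3.14, 3.14, 3.14].

### API

Orientations are given as [roll, pitch, yaw] about the fixed x, y, z axes, in that order (R = Rz(yaw) Ry(pitch) Rx(roll)).
In Python, from plant import get_state, viewer, job gives the robot as it stands.
- The arm moves only by the tool apply_moves, never from a script. Its argument "increments" is a list of rows, each an object of numbers: "x", "y", "z": the shift along the tool's x, y, z in mm; "yaw": the turn about the tool's z in degrees; "hand": the opening, from -1 (shut) to 1 (fully open). In form: [{"x": .., "y": .., "z": .., "yaw": .., "hand": ..}, ...]. A call has 1 to 5 rows; each row is the pose to reach, as a shift and turn from the pose commanded when the call began, along the tool's axes at that moment; what a row does not reach only later rows make up. A row lasts 1/10 s, in which the tool goes at most 50 mm and 8.59 degrees, less where a joint would pass 70% of its speed; a pose out of reach is approached as far as the arm can. A call with a gripper value outside its range is refused whole. The fingers move at their own pace and stop on an object; "squeeze" is the grip in N (left out, the last holds). Time passes only in rows, so rows that repeat a pose let the fingers close. It gives the time, the measured TCP pose, the force, the opening and the grip force at its end, in the units of the state.
- get_state(): the state, without advancing time (a new reading comes with each control period).
- viewer.capture(name): name is "scene" or "side" or "wrist"; returns (picture, depth): 384x512x3 uint8, red, green, blue; 384x512 float32, mm along the optical axis (not along the pixel's ray), 0 where there is no reading.
- viewer.camera_info(name): a dict with "camera_matrix" (3x3 intrinsics, pixels), "R" (3x3) and "t" (3): a world point X has camera coordinates R X + t; the wrist camera has in their place "tool_from_camera" (4x4, takes a point from camera to tool coordinates, whose origin is the TCP and whose axes are the flange's). Camera axes: x right, y down, z forward; pixel columns grow to the right and rows downward; lengths in mm; the calibration is good to about 2 mm. A picture is of the moment at which its call begins: read the wrist's pose just before it. camera_info takes no time and is no camera call.
- job.job_done(): hands the job in; it is judged then, once.
The state is a dict: "clock": time; "joint_positions": joint angles; "dq": joint speeds; "joint_torque": joint torques, N m; "tool_pos": TCP position; "tcp_rot": TCP orientation; "contact_force": force on the tool from outside, world axes, zero at the start; "torque": the same for the moment, N m; "grip_width": opening from 0.0 (shut) to 1.0 (fully open); "grasp_force": force on a finger pad.
Only numpy, scipy, OpenCV 4.12 (cv2) and the standard library are available. Lean on these libraries where they do the work, as an engineer would, in place of code of your own. Each camera call takes 0.05 s, during which the arm holds its last target. There are 200 camera calls.

## Working session

There is one attempt and no reset: what is moved stays moved. The work goes in short steps, Python scripts to look and compute and a tool call to move; the robot and the scene stay as the last step left them, time stands still between calls to the robot, and variables do not carry over. Pictures are saved under pics/ and viewed, at most 10 in all, crops included, and the job is handed in when it is done.

Besides the shell and the picture viewer there is one more tool, called after "Emit:" as a command line: name --argument value ..., lists and objects as JSON in quotes. apply_moves: Moves the arm, as the interface text tells. Its arguments: {"type":"object","properties":{"increments":{"type":"array","items":{"type":"object","properties":{"x":{"type":"number"},"y":{"type":"number"},"z":{"type":"number"},"yaw":{"type":"number"},"hand":{"type":"number"}}}},"squeeze":{"type":"number"}},"required":["increments"]}

```bash
mkdir -p pics; ls; cat > h.py <<'E'
import numpy as np, cv2
from plant import get_state, viewer, job
def cap(n):
    s=get_state(); im,d=viewer.capture(n); return s,im,d
def save(f,im,sc=1):
    cv2.imwrite('pics/'+f,cv2.cvtColor(cv2.resize(im,None,fx=sc,fy=sc,interpolation=cv2.INTER_CUBIC),cv2.COLOR_RGB2BGR))
def rpy(a):
    from scipy.spatial.transform import Rotation as R
    return R.from_euler('xyz',a).as_matrix()
def pose(n,s):
    c=viewer.camera_info(n);K=np.array(c['camera_matrix'])
    if n=='wrist':
        T=np.array(c['tool_from_camera']);Rt=rpy(s['tcp_rot'])
        return K,Rt@T[:3,:3],Rt@T[:3,3]+np.array(s['tool_pos'])
    R=np.array(c['R']);return K,R.T,-R.T@np.array(c['t'])
def ray(n,s,uv,z):
    K,R,o=pose(n,s);uv=np.atleast_2d(np.array(uv,float))
    d=(R@np.linalg.inv(K)@np.c_[uv,np.ones(len(uv))].T).T
    return o+d*((z-o[2])/d[:,2])[:,None]
def cloud(n,s,d):
    K,R,o=pose(n,s);v,u=np.mgrid[:d.shape[0],:d.shape[1]]
    p=np.stack([(u-K[0,2])/K[0,0]*d,(v-K[1,2])/K[1,1]*d,d],-1)
    return p@R.T+o
E
python3 - <<'E'
from h import *
ims=[]
for n in('scene','side','wrist'):
    s,im,d=cap(n); save(n+'0.png',im,1.5); np.savez(n+'0.npz',im=im,d=d); print(n,pose(n,s)[2])
print(get_state())
E
```

```text
pics
scene [ 932.08641631 -322.31194497 1044.9589941 ]
side [  27.78301752 -699.63279154  878.25816749]
wrist [179.09534765 628.35680509 372.44364995]
{'clock': 0.15, 'joint_positions': array([-1.28701599,  0.39904195,  0.04506392,  1.53755871, -0.01869643,
        1.20689919, -0.05070448]), 'dq': array([-5.04041479e-04, -3.69347472e-03,  1.02850179e-03, -3.61799918e-03,
        1.52029576e-05,  1.93608003e-04,  4.69754503e-04]), 'joint_torque': array([ 2.05501434e-03, -4.75558162e+01,  1.36663813e+00, -2.54512131e+01,
        1.17552464e-02,  6.41403662e-03,  6.78870933e-06]), 'tool_pos': array([242.58128678, 602.51059314, 216.30397541]), 'tcp_rot': array([-3.14011162e+00,  1.17031183e-04,  2.75889921e+00]), 'contact_force': array([-0.67364044, -0.83572916, -0.23962087]), 'torque': array([-0.01919548, -0.05817244,  0.00537946]), 'grasp_force': 0.0, 'grip_width': 1.0012690719643025}
```

View pics/scene0.png

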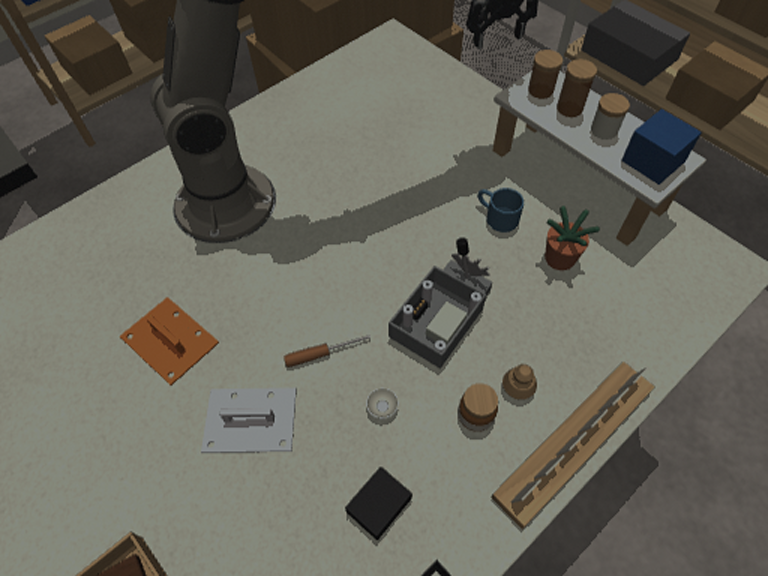

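View pics/side0.png

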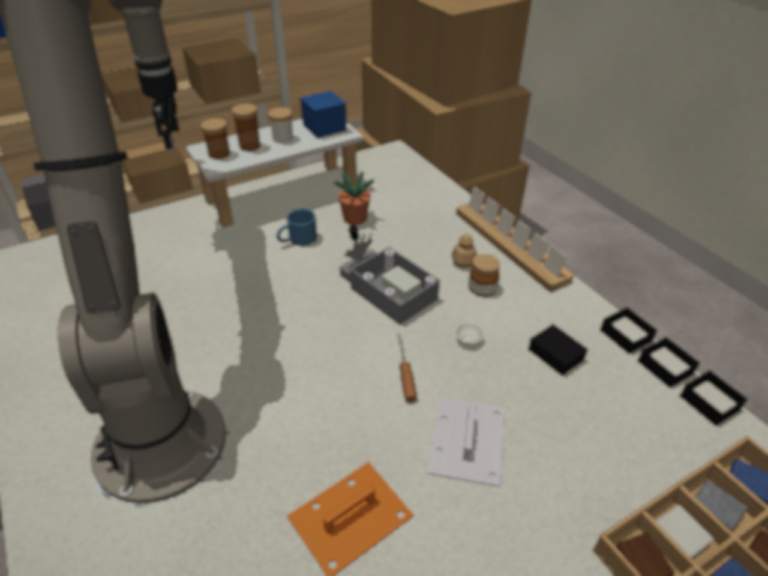

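Candidates for the cover, in 1.5x scene pixels: the white/aluminium plate at (249,420) and the orange look-alike at (169,340). The aluminium plate is the one meant. The box is at (440,315), with the lever knob at (463,246) on its +y side. I'll enlarge both and measure them.

```bash
python3 - <<'E'
from h import *
z=np.load('scene0.npz');im,d=z['im'],z['d'];s=get_state()
a=cv2.resize(im[245:310,125:205],(480,390),interpolation=cv2.INTER_CUBIC)
b=cv2.resize(im[150:250,250:340],(351,390),interpolation=cv2.INTER_CUBIC)
save('crop.png',np.hstack([a,b])[:, :800])
bs=np.array([[476,296],[440,344],[427,286],[407,311]])/1.5
hs=np.array([[283,443],[210,443],[271,395],[235,395]])/1.5
loc=np.array([[46,64],[46,-64],[-46,34],[-46,-34.]])
def fit(P):
    M,_=cv2.estimateAffinePartial2D(loc,P[:,:2]);return M[:,2],np.arctan2(M[1,0],M[0,0]),np.hypot(*M[:,0])
print(fit(ray('scene',s,bs,58))); print(fit(ray('scene',s,hs,4)))
P=cloud('scene',s,d); c,th,_=fit(ray('scene',s,bs,58))
R=np.array([[np.cos(th),-np.sin(th)],[np.sin(th),np.cos(th)]]);pv=c+R@[0,110]
L=(P[...,:2]-pv)@R
m=(np.abs(L[...,1])<25)&(np.abs(L[...,0])<100)&(P[...,2]>95)&(P[...,2]<145)
q=np.c_[L[m],P[m][:,2]];print(pv,len(q),q.mean(0),q.min(0),q.max(0))
for px in [(382,405),(330,352),(505,210),(567,250),(478,405),(518,382)]:print(px,P[int(px[1]/1.5),int(px[0]/1.5)])
E
```

```text
(array([556.52879966, 130.05404507]), np.float64(0.25212312200760134), np.float64(1.0152613733103275))
(array([ 467.21016693, -258.4768486 ]), np.float64(-0.7453687481216822), np.float64(1.0026940443018537))
[529.08814253 236.57639172] 88 [-15.69108449  -0.21900248 123.66607034] [-30.61482613  -8.83872279  95.77673065] [ 20.80599767  14.27062142 136.91811035]
(382, 405) [609.42549302 -65.35491877   3.4393553 ]
(330, 352) [ 4.58713325e+02 -6.31582846e+01  2.80785393e-02]
(505, 210) [452.51120284 445.45780116   2.80352615]
(567, 250) [636.96348075 411.36360101  71.53706287]
(478, 405) [743.00852211  36.73179187  77.20574388]
(518, 382) [756.37665478 130.76230362  55.28295322]
```

View pics/crop.png

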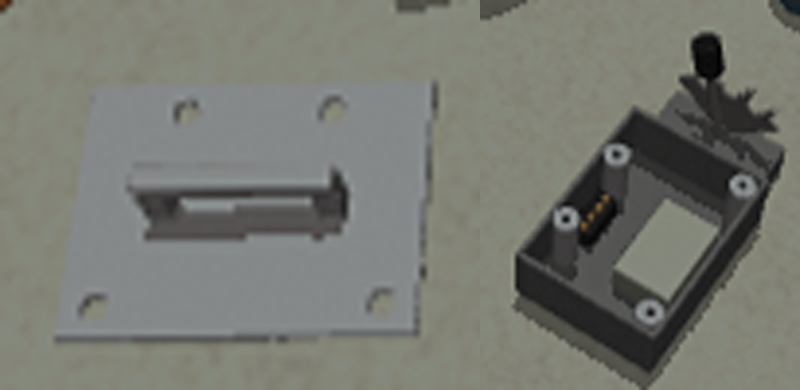

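```bash
cat >> h.py <<'E'
def plan(x,y,z,ydeg):
    "target TCP and world direction of tool y (deg) -> tool-frame deltas"
    s=get_state();Rt=rpy(s['tcp_rot']);d=Rt.T@(np.array([x,y,z])-s['tool_pos'])
    cur=np.degrees(np.arctan2(Rt[1,1],Rt[0,1]));a=(ydeg-cur+180)%360-180
    print('tool d',d.round(1),'yaw',round(-a,1),'cur y dir',round(cur,1),'pos',s['tool_pos'].round(1),'F',s['contact_force'].round(1),'t',s['clock'],'grip',s['grip_width'],s['grasp_force'])
E
python3 - <<'E'
from h import *
for n in('scene','side'):
    z=np.load(n+'0.npz');P=cloud(n,get_state(),z['d'])
    a,b=np.array([242,602]),np.array([508,231]);u=(b-a)/456;w=P[...,:2]-a
    t=w@u;e=np.abs(w@[u[1],-u[0]]);m=(e<75)&(P[...,2]>50)&(P[...,2]<300)&(z['d']>0)
    for k in range(-100,500,60):
        mm=m&(t>k)&(t<k+60);print(n,k,P[mm][:,2].max() if mm.any() else None)
z=np.load('scene0.npz');P=cloud('scene',get_state(),z['d'])
th=.2521;R=np.array([[np.cos(th),-np.sin(th)],[np.sin(th),np.cos(th)]]);L=(P[...,:2]-[529.1,236.6])@R
m=(np.abs(L[...,1])<25)&(np.abs(L[...,0])<60)&(P[...,2]>105)&(P[...,2]<145)
q=np.c_[L[m],P[m][:,2]];print(len(q),np.median(q,0))
plan(508,231,216,14.4)
E
```

```text
scene -100 299.10396315552373
scene -40 299.8619411283431
scene 20 299.7570414764949
scene 80 164.05867113706995
scene 140 None
scene 200 65.63430320677423
scene 260 68.62872274386302
scene 320 None
scene 380 64.00565804296059
scene 440 136.91811034797706
side -100 None
side -40 298.9349281245627
side 20 299.897663824563
side 80 165.6362042056296
side 140 None
side 200 67.12226124304141
side 260 68.17567934476563
side 320 None
side 380 67.57291314293263
side 440 137.81681820070628
83 [-16.63309167  -2.06636109 128.4291785 ]
tool d [-384.9 -245.5    0.7] yaw 53.7 cur y dir 68.1 pos [242.6 602.5 216.3] F [-0.7 -0.8 -0.2] t 0.15 grip 1.0012690719643025 0.0
```

Emit:
apply_moves --increments '[{"x": -39,"y": -25,"z": 0,"yaw": 8,"hand": 1},{"x": -78,"y": -50,"z": 0,"yaw": 16,"hand": 0.6},{"x": -117,"y": -75,"z": 0,"yaw": 24,"hand": 0.3},{"x": -156,"y": -100,"z": 0,"yaw": 32,"hand": 0},{"x": -195,"y": -125,"z": 0,"yaw": 40,"hand": 0}]'

```text
clock: 0.65
tool_pos: [377.7, 412.4, 217.0]
tcp_rot: [-3.141, -0.0, 2.055]
contact_force: [0.4, -0.4, -0.3]
grip_width: 0.501
grasp_force: 0.0
```

```bash
python3 -c "
from h import *
plan(508,231,216,14.4)"
```

```text
tool d [-221.2   30.8    1. ] yaw 13.3 cur y dir 27.7 pos [377.7 412.4 217. ] F [ 0.4 -0.4 -0.3] t 0.65 grip 0.500895987496645 0.0
```

Emit:
apply_moves --increments '[{"x": -46,"y": 6,"z": 0,"yaw": 7,"hand": 0},{"x": -92,"y": 12,"z": 0,"yaw": 13.3,"hand": 0},{"x": -138,"y": 19,"z": 0,"yaw": 13.3,"hand": 0},{"x": -184,"y": 26,"z": 0,"yaw": 13.3,"hand": 0},{"x": -221,"y": 31,"z": 0,"yaw": 13.3,"hand": 0}]'

```text
clock: 1.15
tool_pos: [509.6, 230.8, 217.1]
tcp_rot: [3.141, 0.001, 1.826]
contact_force: [0.9, 0.1, -0.6]
grip_width: 0.502
grasp_force: 0.0
```

```bash
python3 - <<'E'
from h import *
s,im,d=cap('wrist');save('w1.png',im,1.5);np.savez('w1.npz',im=im,d=d)
plan(508,231,216,14.4)
P=cloud('wrist',s,d);th=.2521;R=np.array([[np.cos(th),-np.sin(th)],[np.sin(th),np.cos(th)]]);L=(P[...,:2]-[529.1,236.6])@R
m=(np.abs(L[...,1])<25)&(np.abs(L[...,0])<60)&(P[...,2]>100)&(P[...,2]<145)&(d>0)
v,u=np.nonzero(m);q=np.c_[L[m],P[m][:,2],u,v];print(len(q));
if len(q):print(np.median(q,0).round(1),q.min(0).round(1),q.max(0).round(1))
E
```

```text
tool d [ 8.5 -3.7  1.4] yaw -0.3 cur y dir 14.1 pos [513.7 223.7 217.5] F [ 3.5 -4.8 -0.1] t 1.2 grip 0.49793798357384006 0.0
834
[-20.    5.6 132.2 259.  183. ] [-33.   -7.  104.4 242.  167. ] [ -6.9  14.  136.  275.  200. ]
```

View pics/w1.png

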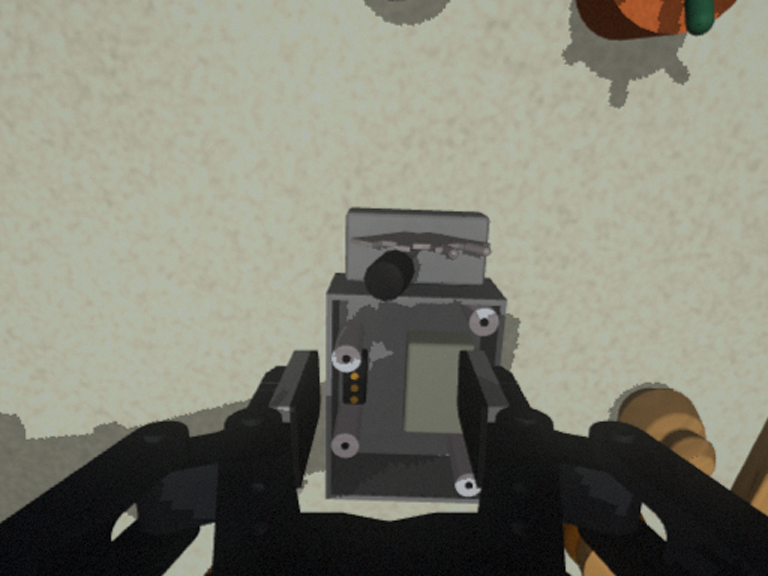

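The wrist view shows the knob top at about (388,276). The bosses are at (484,321), (468,485), (346,358) and (344,445), in 1.5x pixels.

```bash
cat >> h.py <<'E'
loc=np.array([[46,64],[46,-64],[-46,34],[-46,-34.]])
def fit(P):
    M,_=cv2.estimateAffinePartial2D(loc,P[:,:2]);res=np.linalg.norm(P[:,:2]-(loc@M[:,:2].T+M[:,2]),axis=1)
    return M[:,2],np.degrees(np.arctan2(M[1,0],M[0,0])),np.hypot(*M[:,0]),res
E
python3 - <<'E'
from h import *
# pose at the picture's moment, as reported by the move
s=dict(tool_pos=np.array([509.6,230.8,217.1]),tcp_rot=[3.141,.001,1.826])
b=(np.array([[484.5,321.5],[468,485],[346,358.5],[344.5,445]])-.25)/1.5
P=ray('wrist',s,b,58);c,t,k,r=fit(P);print(c,t,k,r)
th=np.radians(t);R=np.array([[np.cos(th),-np.sin(th)],[np.sin(th),np.cos(th)]]);pv=c+R@[0,110]
q=ray('wrist',s,np.array([[386,281]])/1.5,133)[0];print('pivot',pv,'knob top local',(q[:2]-pv)@R)
plan(*(pv+R@[-22,0]),190,t)
E
```

```text
[551.85559082 131.52110291] 12.352226456481159 1.0009219366307212 [0.28058732 0.18133401 0.31192903 0.1047417 ]
pivot [528.32429207 238.9747114 ] knob top local [-21.14041748  -0.1643953 ]
tool d [12.1 -4.1 27.4] yaw 1.8 cur y dir 14.1 pos [513.7 223.7 217.5] F [ 3.5 -4.8 -0.1] t 1.2 grip 0.49793798357384006 0.0
```

Emit:
apply_moves --increments '[{"x": 3.3,"y": 3.6,"z": 0,"yaw": 2,"hand": 0},{"x": 3.3,"y": 3.6,"z": 10,"yaw": 2,"hand": 0},{"x": 3.3,"y": 3.6,"z": 40,"yaw": 2,"hand": 0},{"x": 3.3,"y": 3.6,"z": 70,"yaw": 2,"hand": 0},{"x": 3.3,"y": 3.6,"z": 95,"yaw": 2,"hand": 0}]'

```text
clock: 1.7
tool_pos: [509.2, 238.4, 119.7]
tcp_rot: [-3.139, 0.0, 1.796]
contact_force: [-0.6, 0.3, -1.0]
grip_width: 0.499
grasp_force: 0.0
```

```bash
python3 - <<'E'
from h import *
import time
s,im,d=cap('wrist');save('w2.png',im,1);plan(510.7,235.1,121,12.4)
th=np.radians(12.4);R=np.array([[np.cos(th),-np.sin(th)],[np.sin(th),np.cos(th)]])
print((s['tool_pos'][:2]-[528.3,239])@R,'want at end 44'); plan(*(np.array([528.3,239])+R@[44,0]),121,12.4)
E
```

```text
tool d [-2.8  3.6 -5.2] yaw 0.5 cur y dir 12.9 pos [506.5 237.  115.8] F [-1.1  0.3 -2.1] t 1.75 grip 0.498714361730776 0.0
[-18.76311911   3.47693599] want at end 44
tool d [-3.4 65.6 -5.7] yaw 0.5 cur y dir 12.9 pos [506.5 237.  115.8] F [-1.1  0.3 -2.1] t 1.75 grip 0.498714361730776 0.0
```

View pics/w2.png

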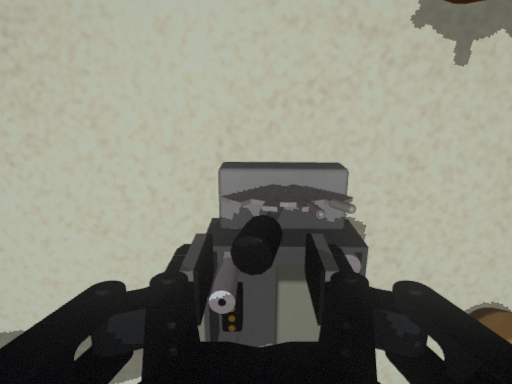

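Emit:
apply_moves --increments '[{"x": 0,"y": 0,"z": 0,"yaw": 0,"hand": 0},{"x": 0,"y": 15,"z": 0,"yaw": 0,"hand": 0},{"x": 0,"y": 30,"z": 0,"yaw": 0,"hand": 0},{"x": 0,"y": 42,"z": 0,"yaw": 0,"hand": 0},{"x": 0,"y": 50,"z": 0,"yaw": 0,"hand": 0}]'

```text
clock: 2.25
tool_pos: [561.2, 249.7, 123.3]
tcp_rot: [3.139, -0.001, 1.794]
contact_force: [0.3, -0.4, 0.9]
grip_width: 0.501
grasp_force: 0.0
```

Emit:
apply_moves --increments '[{"x": 0,"y": 4,"z": 0,"yaw": 0,"hand": 0},{"x": 0,"y": 7,"z": 0,"yaw": 0,"hand": 0},{"x": 0,"y": 10,"z": 0,"yaw": 0,"hand": 0},{"x": 0,"y": 10,"z": 0,"yaw": 0,"hand": 0},{"x": 0,"y": 10,"z": 0,"yaw": 0,"hand": 0}]'

```text
clock: 2.75
tool_pos: [569.2, 251.1, 122.1]
tcp_rot: [-3.141, -0.0, 1.794]
contact_force: [-0.6, 0.8, 0.0]
grip_width: 0.5
grasp_force: 0.0
```

```bash
python3 - <<'E'
from h import *
s,im,d=cap('wrist');save('w3.png',im,1)
th=np.radians(12.4);R=np.array([[np.cos(th),-np.sin(th)],[np.sin(th),np.cos(th)]])
print(s['tool_pos'],(s['tool_pos'][:2]-[528.3,239])@R)
ss,im2,d2=cap('scene');P=cloud('scene',ss,d2);L=(P[...,:2]-[528.3,239])@R
save('s3.png',im2[140:200,280:350],6)
E
```

```text
[569.21472621 251.14293302 122.08989567] [42.56779556  3.07382894]
```

View pics/w3.png

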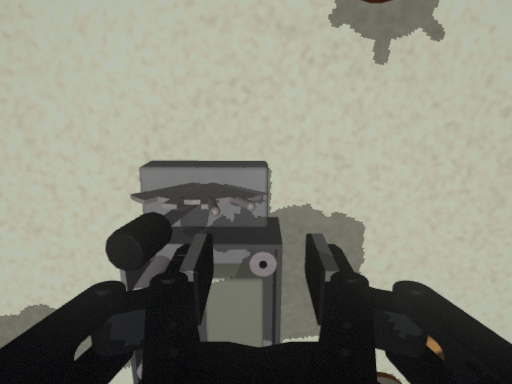

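```bash
python3 - <<'E'
from h import *
s=get_state()
th=np.radians(12.4);R=np.array([[np.cos(th),-np.sin(th)],[np.sin(th),np.cos(th)]])
K,Rc,o=pose('wrist',s)
def proj(X):
    c=Rc.T@(np.array(X)-o);return (K@c/c[2])[:2].round(0)
print('TCP',proj(s['tool_pos']),o, s['tcp_rot'])
b=np.array([528.3,239])
for z in(133,125,115,105):print(z,(ray('wrist',s,[[127,250]],z)[0][:2]-b)@R)
for a in(-.2,-.4,-.6,-.7):
    f=lambda l:proj([*(b+R@[l*np.sin(a),0]),32+l*np.cos(a)]);print(a,f(104),f(72))
print('boss0',proj([*(np.array([551.9,131.5])+R@[46,64]),58]),'obs 263,264')
E
```

```text
TCP [259. 238.] [554.2113221 318.1409239 278.3689825] [-3.14135239e+00 -1.67059775e-04  1.79383557e+00]
133 [-20.31557507   1.13382049]
125 [-23.76152599  -2.75129165]
115 [-28.06896463  -7.60768182]
105 [-32.37640327 -12.46407198]
-0.2 [126. 253.] [158. 228.]
-0.4 [ 90. 247.] [137. 225.]
-0.6 [ 65. 239.] [120. 221.]
-0.7 [ 56. 234.] [113. 218.]
boss0 [263. 264.] obs 263,264
```

View pics/s3.png

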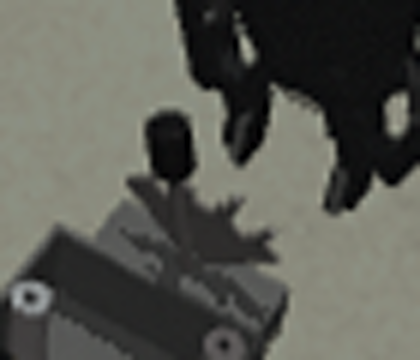

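```bash
python3 - <<'E'
from h import *
s,im,d=cap('wrist');P=cloud('wrist',s,d);print(s['tool_pos'])
th=np.radians(12.4);R=np.array([[np.cos(th),-np.sin(th)],[np.sin(th),np.cos(th)]])
L=np.dstack([(P[...,:2]-[528.3,239])@R,P[...,2]])
for v,u in[(238,200),(245,205),(255,200),(270,200),(290,198),(310,195),(245,315),(260,320),(245,130),(255,125)]:print((u,v),L[v,u].round(1),d[v,u].round(0))
m=(d>0)&(L[...,2]>70)&(L[...,0]>0)&(L[...,0]<90)
v,u=np.nonzero(m);i=np.argsort(L[m][:,2])[:300:30];print(np.c_[u[i],v[i],L[m][i]].round(0))
ss,im2,d2=cap('scene');P=cloud('scene',ss,d2);L=np.dstack([(P[...,:2]-[528.3,239])@R,P[...,2]])
for y,x in[(160,239),(155,240),(205,337),(195,340),(115,170)]:print((x,y),L[140+y//6,280+x//6].round(0))
E
```

```text
[569.18416025 251.16853424 122.0999705 ]
(200, 238) [ 17.4  13.5 146.4] 143.0
(205, 245) [ 20.7  13.7 153.9] 136.0
(200, 255) [ 20.   13.3 162. ] 128.0
(200, 270) [ 21.3  11.4 170. ] 121.0
(198, 290) [ 21.2   6.2 174.8] 117.0
(195, 310) [ 20.   -1.3 175.7] 119.0
(315, 245) [ 65.5  14.1 153.9] 136.0
(320, 260) [ 65.5  13.6 165.9] 124.0
(130, 245) [-18.2   4.2 134.1] 157.0
(125, 255) [-21.9  -1.9 132.3] 161.0
[[206. 197.   8.   9.  70.]
 [249. 199.  36.   8.  71.]
 [203. 198.   6.   9.  72.]
 [244. 198.  33.   9.  72.]
 [213. 199.  13.   9.  73.]
 [205. 200.   8.   8.  74.]
 [195. 201.   2.   8.  76.]
 [199. 201.   5.   8.  76.]
 [237. 202.  29.   8.  78.]
 [207. 202.  10.   9.  80.]]
(239, 160) [ 19.  -6. 145.]
(240, 155) [ 21.  -6. 151.]
(337, 205) [ 71.  -3. 144.]
(340, 195) [ 70.  -6. 156.]
(170, 115) [-23.   6. 132.]
```

```bash
python3 - <<'E'
from h import *
th=np.radians(12.4);R=np.array([[np.cos(th),-np.sin(th)],[np.sin(th),np.cos(th)]])
for n in('scene','side','wrist'):
    s,im,d=cap(n);P=cloud(n,s,d);L=np.dstack([(P[...,:2]-[528.3,239])@R,P[...,2]])
    for lo,hi in((5,42),(42,85)):
        m=(d>0)&(L[...,0]>lo)&(L[...,0]<hi)&(abs(L[...,1]-3)<25)&(L[...,2]>103)&(L[...,2]<165)
        q=L[m];i=np.argsort(q[:,2])[:40:8];print(n,len(q),q[i].round(0).tolist())
save('s4.png',np.hstack([cap('scene')[1][100:200,270:370],cap('side')[1][110:210,190:290]]),4)
E
```

```text
scene 38 [[21.0, -3.0, 138.0], [23.0, -2.0, 147.0], [22.0, -2.0, 152.0], [22.0, -2.0, 156.0], [9.0, -4.0, 162.0]]
scene 30 [[71.0, -1.0, 138.0], [77.0, -3.0, 149.0], [78.0, 9.0, 155.0], [74.0, -3.0, 161.0]]
side 37 [[17.0, 4.0, 139.0], [18.0, -10.0, 149.0], [9.0, -1.0, 153.0], [18.0, -5.0, 159.0], [21.0, -7.0, 162.0]]
side 45 [[66.0, -2.0, 140.0], [65.0, -3.0, 144.0], [64.0, 11.0, 150.0], [62.0, -5.0, 155.0], [72.0, -5.0, 159.0]]
wrist 1159 [[21.0, 6.0, 137.0], [21.0, 6.0, 139.0], [21.0, -2.0, 140.0], [21.0, -8.0, 140.0], [21.0, -5.0, 141.0]]
wrist 1169 [[64.0, 6.0, 138.0], [64.0, 3.0, 139.0], [64.0, 11.0, 140.0], [64.0, 2.0, 140.0], [64.0, 7.0, 141.0]]
```

View pics/s4.png

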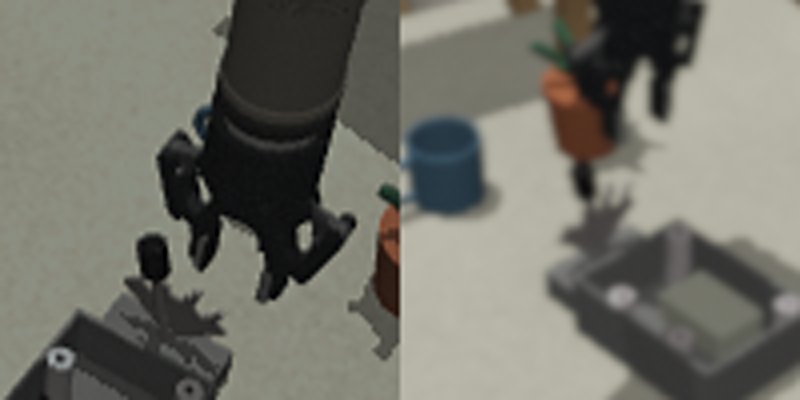

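Emit:
apply_moves --increments '[{"x": -1,"y": 0,"z": -20,"yaw": 0,"hand": 0},{"x": -3,"y": -30,"z": -20,"yaw": 0,"hand": 0},{"x": -3,"y": -60,"z": -20,"yaw": 0,"hand": 0},{"x": -3,"y": -60,"z": -20,"yaw": 0,"hand": 0},{"x": -3,"y": -60,"z": 0,"yaw": 0,"hand": 0}]'

```text
clock: 3.7
tool_pos: [513.6, 236.2, 124.6]
tcp_rot: [3.135, -0.003, 1.794]
contact_force: [1.1, 0.7, -0.0]
grip_width: 0.502
grasp_force: 0.0
```

Emit:
apply_moves --increments '[{"x": 0,"y": 0,"z": 12,"yaw": 0,"hand": 0},{"x": 0,"y": 0,"z": 24,"yaw": 0,"hand": 0},{"x": 0,"y": 0,"z": 24,"yaw": 0,"hand": 0},{"x": 0,"y": 10,"z": 24,"yaw": 0,"hand": 0},{"x": 0,"y": 20,"z": 24,"yaw": 0,"hand": 0}]'

```text
clock: 4.2
tool_pos: [531.7, 239.6, 98.6]
tcp_rot: [-3.141, -0.0, 1.794]
contact_force: [-0.9, 0.2, 2.0]
grip_width: 0.499
grasp_force: 1.2
```

```bash
cat >>h.py <<'E'
th=np.radians(12.35);RB=np.array([[np.cos(th),-np.sin(th)],[np.sin(th),np.cos(th)]]);PV=np.array([528.3,239.])
def lever(f=None):
    s,im,d=cap('wrist');P=cloud('wrist',s,d);L=np.dstack([(P[...,:2]-PV)@RB,P[...,2]])
    print('tcp local',((s['tool_pos'][:2]-PV)@RB).round(1),s['tool_pos'].round(1),s['contact_force'].round(1))
    m=(d>0)&(abs(L[...,1])<16)&(L[...,2]>95)&(L[...,2]<145)&(im.max(2)<70);q=L[m]
    for a in np.arange(-60,80,10):
        k=(q[:,0]>=a)&(q[:,0]<a+10)
        if k.sum()>15:print(a,k.sum(),q[k].mean(0).round(0),q[k].max(0).round(0))
    if f:save(f,im,1)
E
python3 -c "
from h import *
lever()"
```

```text
tcp local [ 3.5 -0.1] [531.7 239.6  98.6] [-0.9  0.2  2. ]
-40 86 [-31.   6. 135.] [-30.   7. 145.]
-30 456 [-25.   8. 134.] [-20.  11. 145.]
-20 1460 [-15.   3. 132.] [-10.  11. 145.]
-10 1676 [ -5.   4. 130.] [ -0.  11. 137.]
0 573 [  2.   3. 126.] [  5.   9. 137.]
20 949 [ 26.   4. 132.] [ 30.  12. 145.]
30 411 [ 35.   8. 134.] [ 39.  12. 145.]
```

Emit:
apply_moves --increments '[{"x": 0,"y": 10,"z": 0,"yaw": 0,"hand": 0},{"x": 0,"y": 20,"z": 0,"yaw": 0,"hand": 0},{"x": 0,"y": 30,"z": 0,"yaw": 0,"hand": 0},{"x": 0,"y": 37,"z": 0,"yaw": 0,"hand": 0},{"x": 0,"y": 42,"z": 0,"yaw": 0,"hand": 0}]'

```text
clock: 4.75
tool_pos: [572.5, 248.7, 97.7]
tcp_rot: [-3.141, 0.0, 1.794]
contact_force: [-2.5, 0.1, -0.8]
grip_width: 0.5
grasp_force: 0.9
```

Emit:
apply_moves --increments '[{"x": 0,"y": 2,"z": 0,"yaw": 0,"hand": 0},{"x": 0,"y": 2,"z": 0,"yaw": 0,"hand": 0},{"x": 0,"y": 2,"z": 0,"yaw": 0,"hand": 0},{"x": 0,"y": 2,"z": 0,"yaw": 0,"hand": 0}]'

```text
clock: 5.15
tool_pos: [574.6, 249.3, 98.6]
tcp_rot: [3.14, -0.0, 1.794]
contact_force: [-0.6, -0.1, 1.2]
grip_width: 0.501
grasp_force: 0.1
```

```bash
python3 -c "
from h import *
lever()
s=get_state();K,Rc,o=pose('wrist',s)
def proj(X):
    c=Rc.T@(np.array(X)-o);return (K@c/c[2])[:2].round(0).tolist()
for a in (.2,.33,.45,.57,.7):print(a,[proj([*(PV+RB@[l*np.sin(a),0]),32+l*np.cos(a)]) for l in(104,72)])
s,im,d=cap('wrist');save('w5.png',im[120:330,130:390],3)
"
```

```text
tcp local [47.4  0.2] [574.6 249.3  98.6] [-0.6 -0.1  1.2]
10 371 [ 16.   7. 134.] [ 20.  11. 145.]
20 1310 [ 26.   5. 127.] [ 30.  12. 145.]
30 1263 [ 35.   5. 122.] [ 40.  11. 131.]
40 1063 [ 44.   2. 124.] [ 50.  11. 128.]
50 91 [ 51.   1. 122.] [ 52.   6. 124.]
60 669 [ 69.   2. 132.] [ 70.  12. 145.]
70 325 [ 76.   9. 135.] [ 80.  12. 145.]
0.2 [[193.0, 273.0], [192.0, 241.0]]
0.33 [[226.0, 269.0], [211.0, 239.0]]
0.45 [[254.0, 264.0], [227.0, 237.0]]
0.57 [[278.0, 257.0], [242.0, 233.0]]
0.7 [[300.0, 250.0], [257.0, 230.0]]
```

View pics/w5.png

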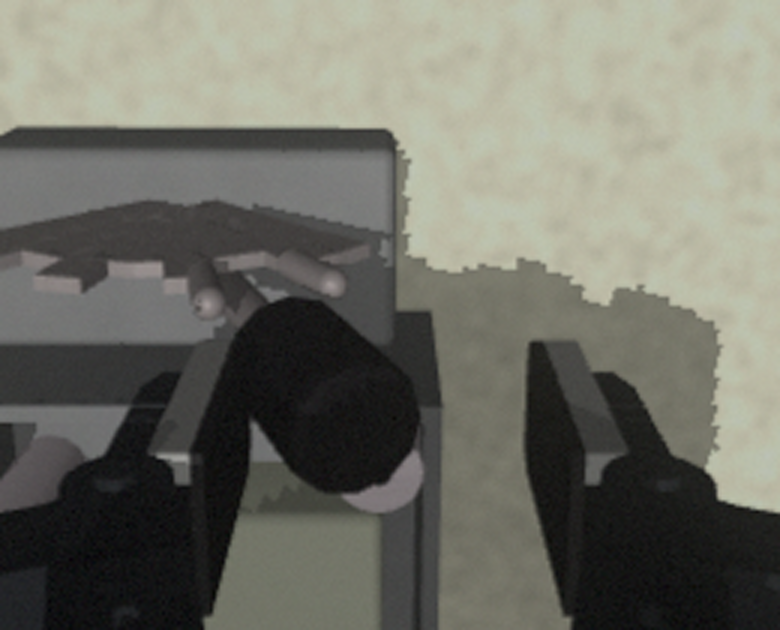

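Knob top is at (360,430) in this crop, which puts the lever at about 0.43 rad with its stem between the two pins. Next I raise the gripper and go to the cover.

Emit:
apply_moves --increments '[{"x": 0,"y": -4,"z": 0,"yaw": 0,"hand": 0},{"x": 0,"y": -4,"z": -30,"yaw": 0,"hand": 0},{"x": 0,"y": -4,"z": -70,"yaw": 0,"hand": 0.2},{"x": -10,"y": -4,"z": -105,"yaw": 0,"hand": 0.5},{"x": -40,"y": -4,"z": -110,"yaw": 0,"hand": 0.7}]'

```text
clock: 5.75
tool_pos: [581.1, 214.0, 213.3]
tcp_rot: [3.132, -0.005, 1.8]
contact_force: [1.0, -0.4, -0.3]
grip_width: 0.855
grasp_force: 0.0
```

```bash
python3 -c "
from h import *
s,im,d=cap('wrist');K,Rc,o=pose('wrist',s)
def proj(X):
    c=Rc.T@(np.array(X)-o);return (K@c/c[2])[:2].round(0).tolist()
for a in (.33,.45,.57):print(a,[proj([*(PV+RB@[l*np.sin(a),0]),32+l*np.cos(a)]) for l in(104,72)])
P=cloud('wrist',s,d);L=np.dstack([(P[...,:2]-PV)@RB,P[...,2]])
m=(d>0)&(abs(L[...,1])<16)&(L[...,2]>118)&(L[...,2]<140)&(im.max(2)<70);print(m.sum(),L[m].mean(0),np.argwhere(m).mean(0))
plan(467,-258,205,-42.7)
"
```

```text
0.33 [[241.0, 145.0], [230.0, 140.0]]
0.45 [[257.0, 145.0], [240.0, 140.0]]
0.57 [[271.0, 144.0], [249.0, 139.0]]
741 [ 40.13775693   0.63582253 125.39364271] [143.67611336 249.97435897]
tool d [-425.4 -212.9    7. ] yaw 55.2 cur y dir 12.5 pos [582.5 203.5 212.5] F [ 1.5 -5.9  0.2] t 5.8 grip 0.8460992483011914 0.0
```

Emit:
apply_moves --increments '[{"x": -43,"y": -21,"z": 2,"yaw": 8,"hand": 0.7},{"x": -86,"y": -42,"z": 4,"yaw": 16,"hand": 0.7},{"x": -129,"y": -63,"z": 6,"yaw": 24,"hand": 0.7},{"x": -172,"y": -84,"z": 6,"yaw": 32,"hand": 0.7},{"x": -215,"y": -105,"z": 6,"yaw": 40,"hand": 0.7}]'

```text
clock: 6.3
tool_pos: [523.0, -25.4, 201.9]
tcp_rot: [-3.141, -0.001, 1.09]
contact_force: [0.1, -0.1, -0.6]
grip_width: 0.846
grasp_force: 0.0
```

```bash
python3 -c "
from h import *
plan(467,-258,205,-42.7)"
```

```text
tool d [-232.1   58.    -3.3] yaw 15.1 cur y dir -27.6 pos [523.  -25.4 201.9] F [ 0.1 -0.1 -0.6] t 6.3 grip 0.8456207060267755 0.0
```

Emit:
apply_moves --increments '[{"x": -47,"y": 11,"z": 0,"yaw": 8,"hand": 0.7},{"x": -94,"y": 23,"z": 0,"yaw": 15,"hand": 0.7},{"x": -141,"y": 35,"z": 0,"yaw": 15,"hand": 0.7},{"x": -188,"y": 47,"z": 0,"yaw": 15,"hand": 0.7},{"x": -230,"y": 57,"z": 0,"yaw": 15,"hand": 0.7}]'

```text
clock: 6.8
tool_pos: [468.3, -256.4, 202.1]
tcp_rot: [3.141, -0.0, 0.832]
contact_force: [1.2, -0.8, 0.4]
grip_width: 0.853
grasp_force: 0.0
```

Emit:
apply_moves --increments '[{"x": 0,"y": 0,"z": 0,"yaw": 0,"hand": 0.7},{"x": 0,"y": 0,"z": 0,"yaw": 0,"hand": 0.7},{"x": 0,"y": 0,"z": 0,"yaw": 0,"hand": 0.7}]'

```text
clock: 7.1
tool_pos: [469.9, -252.8, 201.7]
tcp_rot: [-3.141, -0.001, 0.835]
contact_force: [0.1, 0.6, 0.2]
grip_width: 0.847
grasp_force: 0.0
```

```bash
python3 -c "
from h import *
s,im,d=cap('wrist');save('w6.png',im,1.5);np.savez('w6.npz',im=im,d=d)
plan(467,-258,205,-42.7)
P=cloud('wrist',s,d);m=(d>0)&(P[...,2]>36)&(P[...,2]<50);print(m.sum(),P[m].mean(0),cv2.minAreaRect(P[m][:,:2].astype(np.float32)))
"
```

```text
tool d [-6.2  1.4 -3.3] yaw 0.6 cur y dir -42.1 pos [ 470.1 -252.5  201.7] F [-0.5  0.5  0. ] t 7.15 grip 0.8569673747213006 0.0
1666 [ 503.00716141 -346.65500474   42.120075  ] ((519.9586791992188, -411.33642578125), (107.61246490478516, 377.601318359375), 14.617995262145996)
```

View pics/w6.png

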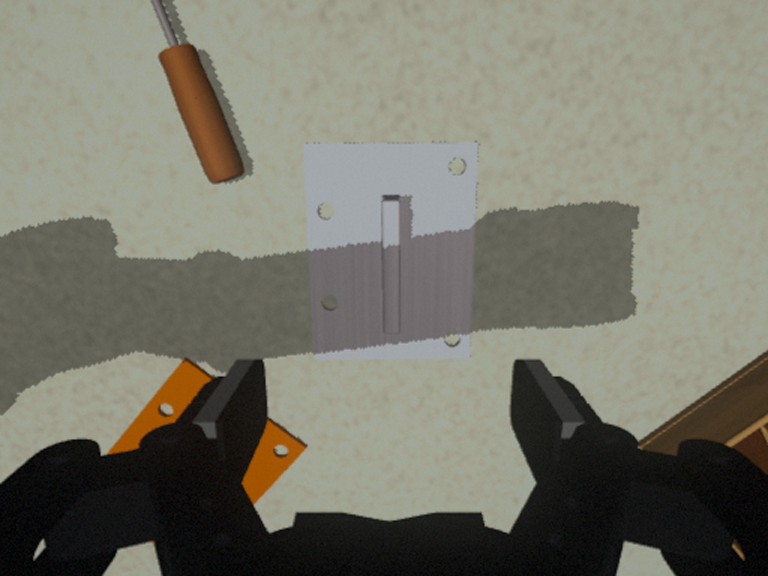

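Candidates here: the aluminium plate centred at (391,250) and the orange one at (210,430). The aluminium plate is the cover. Its wide hole pair is on the right at (457,166) and (452,339), its narrow pair at (326,211) and (330,302), and its bar at (391,265).

```bash
python3 -c "
from h import *
s=get_state();im=np.load('w6.npz')['im']
h=(np.array([[457,166],[452,339.5],[326,211],[330,302]])-.25)/1.5
print(fit(ray('wrist',s,h,4)))
print(fit(ray('wrist',s,h,2)))
b=ray('wrist',s,(np.array([[391.5,199],[391.5,332]])-.25)/1.5,42);print(b,b.mean(0),np.linalg.norm(b[0]-b[1]),np.degrees(np.arctan2(*(b[0]-b[1])[[1,0]])))
c,t,_,_=fit(ray('wrist',s,h,4));plan(c[0],c[1],100,t)
"
```

```text
(array([ 465.94927216, -260.10360336]), np.float64(-41.640486006062766), np.float64(0.9976776333978576), array([0.21669972, 0.2997427 , 0.16233468, 0.32726133]))
(array([ 465.66477966, -260.43376923]), np.float64(-41.64048224292913), np.float64(1.0033135927544294), array([0.21792047, 0.30143124, 0.16325024, 0.32911727]))
[[ 496.46449172 -226.19812951   42.        ]
 [ 437.03270208 -292.29677974   42.        ]] [ 466.7485969  -259.24745463   42.        ] 88.88852109292363 48.0400948071761
tool d [ -8.5   2.1 101.7] yaw -0.4 cur y dir -42.1 pos [ 470.1 -252.5  201.7] F [-0.5  0.5  0. ] t 7.15 grip 0.8569673747213006 0.0
```

Emit:
apply_moves --increments '[{"x": -8,"y": 2,"z": 20,"yaw": -0.4,"hand": -0.7},{"x": -8,"y": 2,"z": 40,"yaw": -0.4,"hand": -0.7},{"x": -8,"y": 2,"z": 60,"yaw": -0.4,"hand": -0.7},{"x": -8,"y": 2,"z": 60,"yaw": -0.4,"hand": -0.7},{"x": -8,"y": 2,"z": 60,"yaw": -0.4,"hand": -0.7}]'

```text
clock: 7.65
tool_pos: [466.2, -260.5, 142.2]
tcp_rot: [-3.141, -0.0, 0.843]
contact_force: [0.2, 0.1, 0.2]
grip_width: 0.152
grasp_force: 0.0
```

```bash
cat >>h.py <<'E'
def tips():
    s,im,d=cap('wrist');P=cloud('wrist',s,d);Rt=rpy(s['tcp_rot']);L=(P-s['tool_pos'])@Rt
    for sg in(-1,1):
        m=(d>0)&(L[...,1]*sg>0)&(abs(L[...,1])<60)&(abs(L[...,0])<30)&(L[...,2]<30)&(L[...,2]>-50)
        q=L[m];q=q[np.argsort(-q[:,2])];print('tip(tool)',len(q),q[:200:40].round(0).tolist())
    return s,im,d
E
python3 -c "
from h import *
s,im,d=tips();plan(466.3,-259.7,60,-41.8);save('w7.png',im)"
```

```text
tip(tool) 1194 [[-7.0, -6.0, -13.0], [11.0, -9.0, -20.0], [7.0, -14.0, -21.0], [-1.0, -6.0, -22.0], [11.0, -9.0, -24.0]]
tip(tool) 1189 [[-7.0, 6.0, -13.0], [11.0, 6.0, -20.0], [8.0, 6.0, -21.0], [11.0, 8.0, -23.0], [7.0, 18.0, -24.0]]
tool d [ 0.7 -1.2 82.9] yaw 0.1 cur y dir -41.7 pos [ 466.6 -261.   142.9] F [-1.1 -1.1 -0.6] t 7.7 grip 0.15108953426560806 0.0
```

Emit:
apply_moves --increments '[{"x": 0,"y": 0,"z": 0,"yaw": 0,"hand": 0.2},{"x": 0,"y": 0,"z": 20,"yaw": 0,"hand": 0.2},{"x": 0,"y": 0,"z": 50,"yaw": 0,"hand": 0.2},{"x": 0,"y": 0,"z": 80,"yaw": 0,"hand": 0.2},{"x": 0,"y": 0,"z": 80,"yaw": 0,"hand": 0.2}]'

```text
clock: 8.2
tool_pos: [463.7, -259.9, 59.8]
tcp_rot: [-3.136, 0.002, 0.841]
contact_force: [-0.7, 0.3, -0.8]
grip_width: 0.598
grasp_force: 0.0
```

```bash
python3 -c "
from h import *
s,im,d=tips();plan(466.3,-259.7,0,-41.8)
s,im,d=cap('side');P=cloud('side',s,d);L=(P-s['tool_pos'])@rpy(s['tcp_rot'])
m=(d>0)&(abs(L[...,1])<45)&(abs(L[...,0])<25)&(P[...,2]>20)&(im.max(2)<70)
q=P[m][:,2];print(np.sort(q)[:20].round(0))"
```

```text
tip(tool) 2432 [[-1.0, -4.0, 21.0], [-11.0, -4.0, 20.0], [-19.0, -4.0, 19.0], [-5.0, -3.0, 19.0], [3.0, -3.0, 19.0]]
tip(tool) 3029 [[12.0, 8.0, 21.0], [19.0, 1.0, 20.0], [28.0, 2.0, 19.0], [26.0, 6.0, 19.0], [22.0, 7.0, 19.0]]
tool d [ 1.9  0.2 61.7] yaw -0.0 cur y dir -41.8 pos [ 465.  -261.1   61.7] F [-0.6 -1.3  0.2] t 8.25 grip 0.5994511088457453 0.0
[ 94.  97.  98.  98.  99. 100. 100. 105. 105. 105. 108. 109. 109. 109.
 111. 111. 116. 117. 118. 120.]
```

Emit:
apply_moves --increments '[{"x": 0.5,"y": 0,"z": 20,"yaw": 0,"hand": 0.2},{"x": 0.5,"y": 0,"z": 38,"yaw": 0,"hand": 0.2},{"x": 0.5,"y": 0,"z": 46,"yaw": 0,"hand": 0.2},{"x": 0.5,"y": 0,"z": 46,"yaw": 0,"hand": 0.2}]'

```text
clock: 8.7
tool_pos: [466.5, -261.3, 16.7]
tcp_rot: [3.141, -0.0, 0.841]
contact_force: [-0.1, 0.0, 0.1]
grip_width: 0.6
grasp_force: 0.0
```

```bash
python3 -c "
from h import *
s,im,d=cap('wrist');P=cloud('wrist',s,d);L=(P-s['tool_pos'])@rpy(s['tcp_rot'])
m=(d>0)&(abs(L[...,1])>18)&(abs(L[...,1])<40)&(abs(L[...,0])<14)&(P[...,2]>8)
print(np.sort(P[m][:,2])[:400:40].round(0))
b=(d>0)&(abs(P[...,2]-42)<3)&(abs(L[...,1])<15)&(abs(L[...,0])<60);print(b.sum(),np.median(L[b],0),L[b].min(0),L[b].max(0))
plan(466.3,-259.7,0,-41.8)"
```

```text
[33. 35. 36. 37. 38. 39. 39. 40. 41. 41.]
5055 [  6.43025642  -1.50277072 -24.67870996] [-44.72187943  -7.60851912 -26.51881975] [ 45.43663213   4.54408396 -22.30040784]
tool d [ 1.1 -1.7 17.2] yaw -0.0 cur y dir -41.8 pos [ 466.8 -261.6   17.2] F [-0.4 -0.8  0.5] t 8.75 grip 0.601187374867711 0.0
```

Emit:
apply_moves --increments '[{"x": 0.5,"y": -1.5,"z": 8,"yaw": 0,"hand": 0.2},{"x": 0.5,"y": -1.5,"z": 15,"yaw": 0,"hand": 0.2},{"x": 0.5,"y": -1.5,"z": 15,"yaw": 0,"hand": -0.2},{"x": 0.5,"y": -1.5,"z": 15,"yaw": 0,"hand": -0.6},{"x": 0.5,"y": -1.5,"z": 15,"yaw": 0,"hand": -1}]' --squeeze 60

```text
clock: 9.25
tool_pos: [465.4, -260.0, 1.4]
tcp_rot: [3.141, -0.0, 0.841]
contact_force: [-0.6, 0.6, -2.0]
grip_width: 0.126
grasp_force: 58.4
```

Emit:
apply_moves --increments '[{"hand": -1},{"hand": -1},{"hand": -1}]' --squeeze 80

```text
validation failed for argument at $.in...
```

Emit:
apply_moves --increments '[{"x": 0,"y": 0,"z": 0,"yaw": 0,"hand": -1},{"x": 0,"y": 0,"z": -15,"yaw": 0,"hand": -1},{"x": 0,"y": 0,"z": -40,"yaw": 0,"hand": -1},{"x": 0,"y": 0,"z": -70,"yaw": 0,"hand": -1},{"x": 0,"y": 0,"z": -105,"yaw": 0,"hand": -1}]' --squeeze 90

```text
clock: 9.75
tool_pos: [464.0, -259.2, 106.9]
tcp_rot: [-3.139, 0.001, 0.84]
contact_force: [0.7, -0.0, -3.1]
grip_width: 0.122
grasp_force: 88.1
```

Emit:
apply_moves --increments '[{"x": 0,"y": 0,"z": -10,"yaw": 0,"hand": -1},{"x": 0,"y": 0,"z": -10,"yaw": 0,"hand": -1},{"x": 0,"y": 0,"z": -10,"yaw": 0,"hand": -1}]'

```text
clock: 10.05
tool_pos: [464.3, -258.8, 115.0]
tcp_rot: [-3.139, 0.0, 0.841]
contact_force: [-0.4, -0.2, -3.0]
grip_width: 0.122
grasp_force: 88.3
```

```bash
cat >>h.py <<'E'
def plate():
    s,im,d=cap('wrist');P=cloud('wrist',s,d);L=(P-s['tool_pos'])@rpy(s['tcp_rot'])
    hsv=cv2.cvtColor(im,cv2.COLOR_RGB2HSV)
    m=(d>0)&(L[...,2]>2)&(L[...,2]<70)&(abs(L[...,0])<95)&(abs(L[...,1])<75)
    q=L[m];h,e=np.histogram(q[:,2],np.arange(0,71,3));print(dict(zip(e.astype(int).tolist(),h.tolist())))
    return s,im,d,L
E
python3 -c "
from h import *
s,im,d,L=plate();np.savez('w8.npz',im=im,d=d,L=L)
plan(552,131.5,130,12.35)"
```

```text
{0: 7, 3: 0, 6: 0, 9: 0, 12: 0, 15: 0, 18: 0, 21: 0, 24: 0, 27: 0, 30: 0, 33: 0, 36: 0, 39: 0, 42: 0, 45: 0, 48: 0, 51: 0, 54: 0, 57: 0, 60: 0, 63: 0, 66: 0}
tool d [ 349.5 -194.6  -15.1] yaw -54.2 cur y dir -41.8 pos [ 464.  -258.8  114.5] F [ 0.3  1.  -3.4] t 10.1 grip 0.12324772967507715 88.30848813056946
```

```bash
python3 -c "
from h import *
z=np.load('w8.npz');L=z['L'];d=z['d'];im=z['im']
m=(d>0)&(L[...,2]>-14)&(L[...,2]<8)&(abs(L[...,0])<95)&(abs(L[...,1])<75);q=L[m];v,u=np.nonzero(m)
A=np.c_[q[:,:2],np.ones(len(q))];print(len(q),np.linalg.lstsq(A,q[:,2],rcond=None)[0],q.min(0),q.max(0))
# holes: non-plate blobs enclosed within the plate
mk=m.astype(np.uint8);cs,hi=cv2.findContours(mk,cv2.RETR_CCOMP,cv2.CHAIN_APPROX_NONE)
for c,h in zip(cs,hi[0]):
    a=cv2.contourArea(c)
    if a>40:print(h[3]>=0,a,cv2.boundingRect(c),c[:,0].mean(0))
"
```

```text
45332 [ 6.43398127e-04  3.27160757e-04 -2.10849147e+00] [-62.9554173  -60.84118472 -13.93847063] [80.04254578 60.36737159  2.77861563]
False 115.5 (273, 322, 7, 23) [275.62264151 333.1509434 ]
False 111.0 (238, 322, 7, 23) [241.25       333.36538462]
False 45536.0 (122, 71, 274, 216) [258.61992945 172.95590829]
True 432.5 (151, 161, 25, 24) [162.70149254 172.70149254]
True 512.5 (347, 94, 25, 29) [358.83098592 108.28169014]
```

```bash
cat >>h.py <<'E'
def holes(s,uv,zt):
    c=viewer.camera_info('wrist');K=np.array(c['camera_matrix']);T=np.array(c['tool_from_camera'])
    d=(T[:3,:3]@np.linalg.inv(K)@np.c_[uv,np.ones(len(uv))].T).T;o=T[:3,3]
    return o+d*((zt-o[2])/d[:,2])[:,None]
E
python3 -c "
from h import *
s=get_state();p=holes(s,[[358.8,108.3],[162.7,172.7]],-2.1);print(p, 'expect (64,46),(34,-46)')
v=p[0]-p[1];print('rot deg',np.degrees(np.arctan2(v[1],v[0])-np.arctan2(92,30)),'off',p.mean(0)[:2]-[49,0])"
```

```text
[[ 64.09806531  45.12011956  -2.1       ]
 [ 34.41232015 -45.44336228  -2.1       ]] expect (64,46),(34,-46)
rot deg -0.08812101604982414 off [ 0.25519273 -0.16162136]
```

Emit:
apply_moves --increments '[{"x": 20,"y": -11,"z": 0,"yaw": -5,"hand": -1},{"x": 60,"y": -33,"z": 0,"yaw": -13,"hand": -1},{"x": 100,"y": -56,"z": 0,"yaw": -21,"hand": -1},{"x": 140,"y": -78,"z": 0,"yaw": -29,"hand": -1},{"x": 180,"y": -100,"z": 0,"yaw": -37,"hand": -1}]'

```text
clock: 10.6
tool_pos: [509.5, -57.1, 114.4]
tcp_rot: [-3.138, 0.0, 1.492]
contact_force: [0.3, 0.7, -2.3]
grip_width: 0.12
grasp_force: 88.2
```

```bash
python3 -c "
from h import *
plan(552,131.5,112,12.35)"
```

```text
tool d [191.3  27.6   2.3] yaw -16.9 cur y dir -4.5 pos [509.5 -57.1 114.4] F [ 0.3  0.7 -2.3] t 10.6 grip 0.11980588075201763 88.17994236946106
```

Emit:
apply_moves --increments '[{"x": 42,"y": 6,"z": 0,"yaw": -7,"hand": -1},{"x": 84,"y": 12,"z": 0,"yaw": -14,"hand": -1},{"x": 125,"y": 18,"z": 0,"yaw": -17,"hand": -1},{"x": 160,"y": 23,"z": 0,"yaw": -17,"hand": -1},{"x": 180,"y": 26,"z": 0,"yaw": -17,"hand": -1}]'

```text
clock: 11.1
tool_pos: [550.7, 122.4, 113.9]
tcp_rot: [-3.138, -0.001, 1.788]
contact_force: [-0.8, -0.2, -2.8]
grip_width: 0.122
grasp_force: 88.2
```

Emit:
apply_moves --increments '[{"x": 0,"y": 0,"z": 0,"yaw": 0,"hand": -1},{"x": 0,"y": 0,"z": 0,"yaw": 0,"hand": -1},{"x": 0,"y": 0,"z": 0,"yaw": 0,"hand": -1},{"x": 0,"y": 0,"z": 0,"yaw": 0,"hand": -1}]'

```text
clock: 11.5
tool_pos: [551.4, 116.3, 115.7]
tcp_rot: [-3.141, 0.001, 1.78]
contact_force: [1.0, 0.1, -2.9]
grip_width: 0.122
grasp_force: 88.2
```

```bash
python3 -c "
from h import *
plan(552,131.5,112,12.35)
print(get_state()['tcp_rot'])"
```

```text
tool d [14.8  3.8  3.7] yaw -0.3 cur y dir 12.0 pos [551.4 116.3 115.7] F [ 1.   0.1 -2.9] t 11.5 grip 0.12155247775147043 88.16614508628845
[-3.14052808e+00  5.91033061e-04  1.78048278e+00]
```

Emit:
apply_moves --increments '[{"x": 8,"y": 2,"z": 0,"yaw": -0.3,"hand": -1},{"x": 14.8,"y": 3.8,"z": 8,"yaw": -0.3,"hand": -1},{"x": 14.8,"y": 3.8,"z": 18,"yaw": -0.3,"hand": -1},{"x": 14.8,"y": 3.8,"z": 28,"yaw": -0.3,"hand": -1},{"x": 14.8,"y": 3.8,"z": 32,"yaw": -0.3,"hand": -1}]'

```text
clock: 12.0
tool_pos: [551.1, 133.0, 82.2]
tcp_rot: [-3.138, 0.001, 1.788]
contact_force: [-0.0, -0.5, -3.0]
grip_width: 0.12
grasp_force: 88.2
```

Emit:
apply_moves --increments '[{"x": 0,"y": 0,"z": 4,"yaw": 0,"hand": -1},{"x": 0,"y": 0,"z": 8,"yaw": 0,"hand": -1},{"x": 0,"y": 0,"z": 8,"yaw": 0,"hand": -1},{"x": 0,"y": 0,"z": 8,"yaw": 0,"hand": -1},{"x": 0,"y": 0,"z": 8,"yaw": 0,"hand": -1}]'

```text
clock: 12.5
tool_pos: [552.7, 133.5, 76.5]
tcp_rot: [3.141, -0.0, 1.788]
contact_force: [0.3, 0.2, -1.8]
grip_width: 0.122
grasp_force: 88.2
```

```bash
python3 -c "
from h import *
s,im,d=cap('wrist');plan(552,131.5,75,12.35)
P=cloud('wrist',s,d);L=(P-s['tool_pos'])@rpy(s['tcp_rot'])
m=(d>0)&(abs(L[...,2]+2)<7)&(abs(L[...,0])<95)&(abs(L[...,1])<75)
cs,hi=cv2.findContours(m.astype(np.uint8),cv2.RETR_CCOMP,cv2.CHAIN_APPROX_NONE)
B=np.dstack([(P[...,:2]-[552,131.5])@RB,P[...,2]])
for c,h in zip(cs,hi[0]):
    a=cv2.contourArea(c)
    if h[3]>=0 and a>100:
        mm=np.zeros(d.shape,np.uint8);cv2.drawContours(mm,[c],-1,1,-1);mm=(mm>0)&~m&(d>0);print(a,c[:,0].mean(0),np.median(B[mm],0).round(1))
        mb=mm&(im.max(2)>110)&(abs(B[...,2]-58)<5);print(mb.sum(),B[mb].mean(0).round(1) if mb.any() else 0)
Lv=np.dstack([(P[...,:2]-PV)@RB,P[...,2]])
k=(d>0)&(abs(Lv[...,1])<16)&(abs(Lv[...,0])<80)&(Lv[...,2]>118)&(Lv[...,2]<140);print('knob',k.sum(),Lv[k].mean(0))
k=(d>0)&(abs(Lv[...,2]-30)<4)&(abs(Lv[...,1])<40)&(abs(Lv[...,0])<80);print('housing rect',cv2.minAreaRect(P[k][:,:2].astype(np.float32)))
"
```

```text
tool d [-1.9 -1.2  1.5] yaw 0.1 cur y dir 12.5 pos [552.7 133.6  76.5] F [ 0.7 -0.1 -2.8] t 12.55 grip 0.12456211042122832 88.15455436706543
431.5 [162.71641791 172.70149254] [-50.6  31.4  57.6]
146 [-50.2  32.4  57.5]
514.5 [358.83098592 108.25352113] [52.4 65.4 57.5]
267 [51.5 64.4 57.5]
knob 18 [ 39.26062155 -10.95240858 118.91315587]
housing rect ((529.1361083984375, 232.72412109375), (100.07260131835938, 36.9791259765625), 12.815444946289062)
```

Emit:
apply_moves --increments '[{"x": -2,"y": -1,"z": 1.5,"yaw": 0.1,"hand": -1},{"x": -2,"y": -1,"z": 1.5,"yaw": 0.1,"hand": -1},{"x": -2,"y": -1,"z": 1.5,"yaw": 0.1,"hand": -1},{"x": -2,"y": -1,"z": 1.5,"yaw": 0.1,"hand": -1},{"x": -2,"y": -1,"z": 1.5,"yaw": 0.1,"hand": -1}]'

```text
clock: 13.05
tool_pos: [551.9, 131.4, 74.6]
tcp_rot: [3.141, -0.0, 1.787]
contact_force: [0.7, 0.1, -2.4]
grip_width: 0.126
grasp_force: 88.2
```

```bash
python3 -c "
from h import *
s,im,d=cap('wrist');plan(552,131.5,75,12.35)
P=cloud('wrist',s,d);B=np.dstack([(P[...,:2]-[552,131.5])@RB,P[...,2]])
for c in((162,172),(358,108)):
    u,v=c;w=B[v-16:v+17,u-16:u+17];z=(abs(w[...,2]-58)<3);i=im[v-16:v+17,u-16:u+17].max(2)
    print('boss pts',z.sum(),np.percentile(w[z],[1,50,99],axis=0).round(1).tolist());dk=z&(i<70);print('dark',dk.sum(),w[dk].mean(0) if dk.any() else 0)
    a=w[...,2]<52;print('beyond boss',a.sum(),w[a&(w[...,2]>0)][:3].round(0).tolist())
    print('\n'.join(''.join('#' if z[r,k] and i[r,k]>100 else 'o' if z[r,k] else '.' if a[r,k] else ' ' for k in range(33)) for r in range(0,33,2)))
Lv=np.dstack([(P[...,:2]-PV)@RB,P[...,2]])
k=(d>0)&(abs(Lv[...,1])<16)&(abs(Lv[...,0])<80)&(Lv[...,2]>85)&(Lv[...,2]<140);print('knob wrist',k.sum(),Lv[k].mean(0))
"
```

```text
tool d [ 0.   0.1 -0.3] yaw 0.0 cur y dir 12.4 pos [551.9 131.4  74.7] F [ 0.4  0.1 -2.9] t 13.1 grip 0.12219188307435971 88.15406441688538
boss pts 362 [[-56.9, 24.8, 55.6], [-50.9, 30.4, 57.5], [-45.6, 35.7, 59.2]]
dark 54 [-51.90108423  30.95449352  57.44052143]
beyond boss 25 [[-56.0, 26.0, 51.0], [-56.0, 26.0, 51.0], [-56.0, 25.0, 51.0]]
                                 
                                 
                                 
           ########              
        o###########ooo          
       o############ooooo        
      oo#############oooooo      
      ooo####### ######ooooo     
      oooo##################     
      ooo o##################    
       ooo o################     
        oo ..o##############     
            ...oo##########      
            ......ooo#####       
                                 
                                 
                                 
boss pts 476 [[45.1, 57.1, 55.7], [50.6, 63.5, 57.5], [56.1, 69.4, 59.2]]
dark 75 [48.97762046 63.7311808  57.98245612]
beyond boss 1 [[55.0, 58.0, 52.0]]
                                 
                                 
              ########o          
           ##############        
         #################o      
        ooooo##############o     
       ooooooo#############oo    
      oooooooo#############oo    
      oooooooo#############oo    
      ooooooo#############ooo    
      oooo################oo     
      ###################oo      
       ################# o       
         ##############          
           ##########            
                                 
                                 
knob wrist 250 [ 31.23731701 -10.31950193 103.95543224]
```

```bash
python3 -c "
from plant import job
print(job.job_done())"
```

```text
the job is handed in; nothing more can be done
None
```

I handed the job in with the lever in the marked notch at about 0.43 rad. The cover is held level about 15 mm above the box, right way round, with the two holes I could check over their bosses to about 1 mm; no verdict came back.

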